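Hold the music box lid half-turned to sample its tune

ROBOT

A 6-joint arm with a two-finger parallel gripper is mounted at the origin on the work surface. World frame = base frame: x ahead of the robot, y to its left, z up, the work surface at z = 0. Lengths are in m, angles in degrees, forces in N, time in s.
With the tool pointing down it reaches from about 0.4 to 0.825 m from the base axis. Payload 7 kg.
Tool frame: the origin (TCP) lies at the very end of the fingers, on their centre line; the grasp point (between the pads) lies 19 mm behind it; z points along the fingers, y is the line along which they close (so a half turn about z gives the same grasp; the last joint's range is limited). The gripper opens to 88 mm and grips with 3 to 60 N. Pads are 19 mm wide; open, the fingers measure 130 mm over their backs; the gripper's body (78 mm by 193 mm) begins 47 mm behind the grasp point.
Start: joints at [-55.342, 20.546, 0.682, 0, -70.136, -16.507], TCP at [0.21, -0.641, 0.227] pointing down, gripper open.
Joint ranges: [-176.03, 176.03], [-82.01, 121.73], [-58.28, 71.71], [-173.87, 95.51], [-174.79, -0.11], [-173.66, 173.66]. Speed limits (degrees/s): [136.94, 136.94, 172.46, 180, 180, 180].

INTERFACE

Orientations are given as [roll, pitch, yaw] about the fixed x, y, z axes, in that order (R = Rz(yaw) Ry(pitch) Rx(roll)).
In Python, from plant import ctrl gives the robot as it stands.
- The arm moves only by the tool carry_out, never from a script. Its argument "deltas" is a list that holds one entry, the list of rows, each a list of 5 numbers: the shift along the tool's x, y, z scaled (see below), then the turn about the tool's z scaled (see below), then the opening, from -1 (shut) to 1 (fully open). A call has 1 to 5 rows; each row is the pose to reach, as a shift and turn from the pose commanded when the call began, along the tool's axes at that moment, turning the shorter way round; what a row does not reach only later rows make up. The controller multiplies each number of a shift by 20 cm and each number of a turn by 2 pi rad. A row lasts 1/10 s, in which the tool goes at most 50 mm and 8.59 degrees, less where a joint would pass 70% of its speed; a pose out of reach is approached as far as the arm can. A call with a number of a shift or a turn outside -1 to 1 is refused whole. A call with a gripper value outside its range is refused whole. The fingers move at their own pace and stop on an object; the grip force is fixed at half the most. Time passes only in rows, so rows that repeat a pose let the fingers close. It gives the time, the measured TCP pose, the force, the opening and the grip force at its end, in the units of the state.
- ctrl.get_obs(): the state, without advancing time (a new reading comes with each control period).
- ctrl.snapshot(name): name is "scene" or "top" or "wrist"; returns a dict with "color" (420x560x3 uint8, red, green, blue), "camera_matrix" (3x3 intrinsics, pixels), "R" (3x3) and "t" (3): a world point X has camera coordinates R X + t. Camera axes: x right, y down, z forward; pixel columns grow to the right and rows downward; lengths in m; the calibration is good to about 2 mm. A picture is of the moment at which its call begins. There is no depth.
- ctrl.close_job(): hands the job in; it is judged then, once.
Trained networks look in a picture, given as the dict that the camera call returned (one of the last four; its "shot" number tells which), for a name from the list of things; names that differ only in an ending like _2 or _b are one class to them, and where a whole thing is asked for, a point or a joint stands for the part that bears it (a point fixed in the world has none). Each returns a list of dicts, best first, with "p" (0 to 1); they miss things now and then, are a little off and sometimes report something else, mostly with a low value. They report only what shows in the picture. A call takes as long as a camera call.
- ctrl.search_frame(picture, name): "centre" ([column, row] in pixels, amid what is visible of it).
- ctrl.silhouettes(picture, name): "mask" (420x560 bool, what is visible of it) and "centre" ([column, row] in pixels, amid what is visible of it).
- ctrl.spot_point(picture, name): "centre" ([column, row] in pixels: a listed point, or the origin of a listed thing).
The state is a dict: "clock": time; "joint_pos": joint angles; "qvel": joint speeds; "tau": joint torques, N m; "tool_pos": TCP position; "orientation": TCP orientation; "force": force on the tool from outside, world axes, zero at the start; "moment": the same for the moment, N m; "opening": finger opening in m; "gripper_force": force on a finger pad.
Only numpy, scipy, OpenCV 4.12 (cv2) and the standard library are available. Lean on these libraries where they do the work, as an engineer would, in place of code of your own. Each camera call takes 0.05 s, during which the arm holds its last target. There are 200 camera calls.

TASK

Let a customer sample the tune: pick up the brass lid by its thin tin handle with a light grip that will not dent it, lower it straight down into the bayonet mouth of the cranberry glass music box so that its two lugs drop home through the notches without pressing hard on the glass, then twist it clockwise (seen from above) halfway to the lock, until its white pointers stand at the white dots 45 degrees from the notches, and never on into the lock click at the yellow bars. A spring turns the lid back if it is let go, so finish while still holding it there, gripped and still. Leave the other things on the counter alone.

Things in the scene. Friction and masses are not known exactly. Their poses are not given: they have to be found in the camera images.
- lid_grip (a point): Grasp point on the axis of the loose lid, in its teal tin handle: a bar 44 mm long along this point's x, 14 mm thick along y (close the fingers along y), 36 mm tall. This point is 12 mm below the handle's top, 24 mm above the cover disc and 42 mm above the lid's underside. z up. A half turn about z gives the same lid. The tin dents above about 40 N of squeeze a side (over 90 N both together fails).
- lid: The brass lid, 0.15 to 0.3 kg, standing upright on the counter; origin at the centre of its flat underside. Plug 44 mm across, 14 mm tall, with a 68 mm cover disc 4 mm thick on it, the handle on top. Two lugs at the foot of the plug along +x and -x reach 31 mm from the axis, 10 mm wide, 5 mm high; a white pointer on the disc above each.
- music_box: Fixed cranberry glass drum 124 mm across, 66 mm tall, brass mouth on top; origin under its centre. The mouth is 80 mm across, its rim 13 mm above its floor, the hole 49 mm across; two notches along +x and -x, at least 16 mm wide, reach 34 mm from the axis. Under the rim the lugs have 7 mm of height to turn in. The glass takes at most 60 N from the lid, knocks included.
- socket (a point): Centre of the mouth's flat rubber floor, 70 mm above the counter; x points through the notches, z up. Home: lid underside on this floor, lid_grip 42 mm above this point, its x in line with the notches; the cover disc is then 1 mm over the rim. From there the lid turns clockwise from above (negative about z); the other way a stop blocks it after about 0.3 rad.
- half_mark (a point): White dot on the glass beside the mouth, 49 mm from the axis, 45 degrees clockwise of the +x notch (a like dot lies opposite): the lid's pointers, lugs and handle line up with the dots when it is halfway.
- lock_mark (a point): Yellow bar at the lock, 49 mm from the axis, 90 degrees clockwise of the +x notch (a like bar opposite). From about 0.9 rad of turn the lugs ride up sprung ramps that click up behind them near 1.5 rad; past 1.3 rad the lid counts as gone into the lock.
- tune_ring (a joint): Sprung ring inside the mouth that the lugs push clockwise: 0 at rest, grows in rad with the lid's turn, which it trails by 0.05 to 0.2 rad (free play before the lugs meet it). It pushes back with 0.03 N m at 0 plus 0.12 N m per rad.
- sled_carriage: Brass carriage with a red tin sled, 44 x 60 mm, top 56 mm above the counter, sliding along y on the brass track at the back; bystander, leave it alone. Origin under its centre, 20 mm above the counter.
- bear: White marble bear figurine, 60 mm across, 87 mm tall; origin under its base; bystander, leave it alone.
- horse_box: Painted beech trinket box with a rocking horse on its lid, 53 x 83 mm, 105 mm tall; origin under its base; bystander, leave it alone.
- snow_globe: Snow globe on a wooden base, 68 mm across, 84 mm tall; origin under its base; bystander, leave it alone.
- gift_box: Navy gift box with cream ribbon, 75 x 75 mm, 65 mm tall; origin under its base; bystander, leave it alone.
- counter_bell: Brass counter bell, 72 mm across, 51 mm tall; origin under its base; bystander, leave it alone.

How it is judged:
By the outcome, as a careful person would: the job done as asked, in the order asked, and still so for the second after the job is handed in, while the arm keeps its last pose, push and grip.
It also fails if it takes over 42 s, if anything falls off the work surface, if the arm or the gripper's body presses on something with over 40 N, if the wrist force passes 120 N, or if a joint passes its speed limit or range.

## Working session

There is one attempt and no reset: what is moved stays moved. The work goes in short steps, Python scripts to look and compute and a tool call to move; the robot and the scene stay as the last step left them, time stands still between calls to the robot, and variables do not carry over. Pictures are saved under pics/ and viewed, at most 10 in all, crops included, and the job is handed in when it is done.

Besides the shell and the picture viewer there is one more tool, called after ">>>" in YAML: its name, and indented under it one key for each argument. carry_out: Moves the arm, as the interface text tells. Its arguments: {"type":"object","properties":{"deltas":{"type":"array"}},"required":["deltas"]}

```bash
mkdir -p pics; cat > h.py <<'E'
import numpy as np, cv2
from plant import ctrl
def ray(s,px):
    K=np.array(s["camera_matrix"]);R=np.array(s["R"]);t=np.array(s["t"])
    d=R.T@np.linalg.inv(K)@np.array([px[0],px[1],1.]);return -R.T@t,d
def at(s,px,z):
    c,d=ray(s,px);return c+d*(z-c[2])/d[2]
def proj(s,X):
    p=np.array(s["camera_matrix"])@(np.array(s["R"])@np.array(X)+np.array(s["t"]));return p[:2]/p[2]
def save(s,n,crop=None,f=1):
    im=s["color"][:,:,::-1]
    if crop: im=im[crop[1]:crop[3],crop[0]:crop[2]]
    cv2.imwrite("pics/"+n,cv2.resize(im,None,fx=f,fy=f,interpolation=cv2.INTER_CUBIC))
E
python3 - <<'E'
from h import *
o=ctrl.get_obs();print({k:np.round(v,3).tolist() for k,v in o.items()})
Z=dict(lid_grip=.042,lid=0,music_box=0,socket=.07,half_mark=.066,lock_mark=.066,sled_carriage=.02,bear=0,horse_box=0,snow_globe=0,gift_box=0,counter_bell=0)
ss={}
for c in("top","scene"):
    s=ctrl.snapshot(c);ss[c]=s;save(s,c+".png")
    for n,z in Z.items():
        for r in ctrl.spot_point(s,n)[:2]: print(c,n,round(r["p"],2),np.round(r["centre"]),np.round(at(s,r["centre"],z),3))
cv2.imwrite("pics/both.png",cv2.resize(np.vstack([ss["top"]["color"],ss["scene"]["color"]])[:,:,::-1],None,fx=.71,fy=.71))
E
```

```text
{'clock': 0.0, 'joint_pos': [-55.342, 20.592, 0.635, -0.02, -70.136, -16.507], 'qvel': [-0.077, -0.122, -0.01, -0.096, 0.039, 0.077], 'tau': [0.003, -58.271, 29.306, 6.997, 0.007, -0.0], 'tool_pos': [0.21, -0.641, 0.226], 'orientation': [179.905, -0.009, -161.856], 'force': [0.642, 0.168, -0.146], 'moment': [-0.031, 0.007, -0.001], 'gripper_force': 0.0, 'opening': 0.088}
top lid_grip 0.79 [315. 253.] [ 0.508 -0.132  0.042]
top music_box 0.83 [207. 246.] [0.535 0.191 0.   ]
top socket 0.93 [201. 238.] [0.549 0.197 0.07 ]
top half_mark 0.56 [211. 228.] [0.578 0.169 0.066]
top half_mark 0.29 [220. 236.] [0.554 0.143 0.066]
top lock_mark 0.96 [221. 238.] [0.55  0.139 0.066]
top sled_carriage 0.58 [271. 163.] [ 0.791 -0.004  0.02 ]
top bear 0.75 [348. 200.] [ 0.677 -0.243  0.   ]
top horse_box 0.86 [266. 198.] [0.682 0.014 0.   ]
top horse_box 0.61 [211. 229.] [0.586 0.181 0.   ]
top snow_globe 0.9 [200. 196.] [0.69  0.218 0.   ]
top gift_box 0.93 [134. 269.] [0.466 0.407 0.   ]
top counter_bell 0.94 [416. 260.] [ 0.488 -0.441  0.   ]
scene lid_grip 0.71 [238. 284.] [ 0.686 -0.255  0.042]
[... 214 characters left out ...]
ene socket 0.59 [294. 160.] [0.536 0.19  0.07 ]
scene half_mark 0.76 [304. 172.] [0.592 0.174 0.066]
scene lock_mark 0.63 [291. 175.] [0.565 0.138 0.066]
scene sled_carriage 0.33 [224. 229.] [ 0.517 -0.138  0.02 ]
scene bear 0.95 [240. 285.] [ 0.677 -0.24   0.   ]
scene bear 0.38 [222. 223.] [ 0.487 -0.116  0.   ]
scene horse_box 0.75 [295. 230.] [0.685 0.009 0.   ]
scene horse_box 0.51 [334. 191.] [0.691 0.221 0.   ]
scene snow_globe 0.96 [332. 189.] [0.681 0.221 0.   ]
scene gift_box 0.83 [311. 131.] [0.46  0.401 0.   ]
scene gift_box 0.48 [143. 296.] [ 0.484 -0.443  0.   ]
scene counter_bell 0.71 [143. 295.] [ 0.482 -0.442  0.   ]
scene counter_bell 0.41 [223. 228.] [ 0.501 -0.128  0.   ]
```

View pics/top.png

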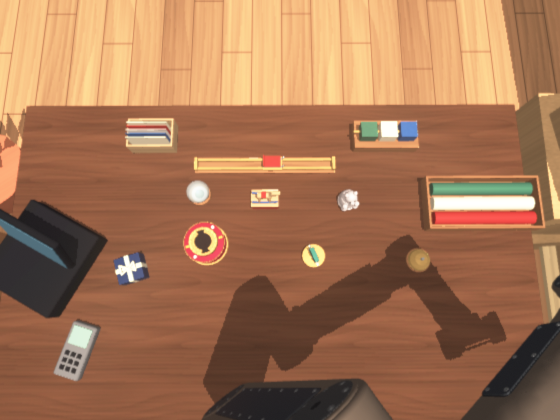

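View pics/scene.png

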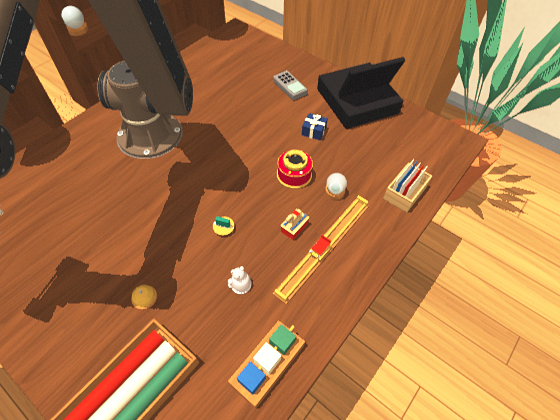

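The top picture shows the lid at about (314,255) with its handle tilted, and the music box at (205,243) with its notches roughly left and right. The scene picture agrees: lid (223,226), box (294,168). I'll go above the lid.

```bash
cat >> h.py <<'E'
def go(x,y,z,yaw,p=None,y0=None):
    o=ctrl.get_obs();p=np.array(o["tool_pos"]) if p is None else np.array(p);w=o["orientation"][2] if y0 is None else y0
    a=np.radians(w);d=np.array([x,y,z])-p
    ex=np.array([np.cos(a),np.sin(a),0]);ey=np.array([np.sin(a),-np.cos(a),0])
    t=-((yaw-w+180)%360-180)
    print("clock",o["clock"],"pos",np.round(p,4),"yaw",round(w,2),"units",np.round([d@ex/.2,d@ey/.2,-d[2]/.2,t/360],4))
E
python3 -c "
from h import *
go(.47,-.14,.25,-152)"
```

```text
clock 1.3 pos [ 0.2103 -0.6414  0.2266] yaw -161.85 units [-2.015   1.9777 -0.1172 -0.0274]
```

>>> carry_out:
  deltas:
    - [[-0.85, 0.85, -0.05, 0, 1], [-0.85, 0.85, -0.05, 0, 1], [-0.85, 0.85, -0.05, 0, 1], [-0.85, 0.85, -0.05, 0, 1], [-0.85, 0.85, -0.05, 0, 1]]

```text
clock: 1.8
tool_pos: [0.3195, -0.4249, 0.237]
orientation: [-180.0, 0.0, -161.8]
force: [0.5, 0.1, -0.3]
opening: 0.0878
gripper_force: 0.0
```

>>> carry_out:
  deltas:
    - [[-0.85, 0.85, -0.07, 0, 1], [-0.85, 0.85, -0.07, 0, 1], [-0.85, 0.85, -0.07, 0, 1], [-0.85, 0.85, -0.07, 0, 1], [-0.85, 0.85, -0.07, 0, 1]]

```text
clock: 2.3
tool_pos: [0.4282, -0.2102, 0.2512]
orientation: [-180.0, 0.1, -161.8]
force: [1.4, -1.1, -0.1]
opening: 0.0879
gripper_force: 0.0
```

>>> carry_out:
  deltas:
    - [[-0.31, 0.28, 0, -0.027, 1], [-0.31, 0.28, 0, -0.027, 1], [-0.31, 0.28, 0, -0.027, 1], [-0.31, 0.28, 0, -0.027, 1]]

```text
clock: 2.7
tool_pos: [0.4691, -0.1392, 0.2506]
orientation: [180.0, -0.0, -152.0]
force: [-0.6, 0.2, -1.0]
opening: 0.0875
gripper_force: 0.0
```

```bash
python3 - <<'E'
from h import *
go(.506,-.132,.25,-152)
s=ctrl.snapshot("wrist");save(s,"w1.png")
print(-np.array(s["R"]).T@s["t"])
for n,z in dict(lid_grip=.042,lid=0).items():
    for r in ctrl.spot_point(s,n)[:2]: print(n,round(r["p"],2),np.round(r["centre"]),np.round(at(s,r["centre"],z),4))
E
```

```text
clock 2.7 pos [ 0.4691 -0.1392  0.2506] yaw -152.03 units [-1.798e-01 -5.500e-02  2.800e-03 -1.000e-04]
[ 0.40411641 -0.17497386  0.40862467]
lid_grip 0.57 [275. 220.] [ 0.5017 -0.1284  0.042 ]
lid 0.61 [272. 211.] [ 0.5039 -0.1329  0.    ]
```

View pics/w1.png

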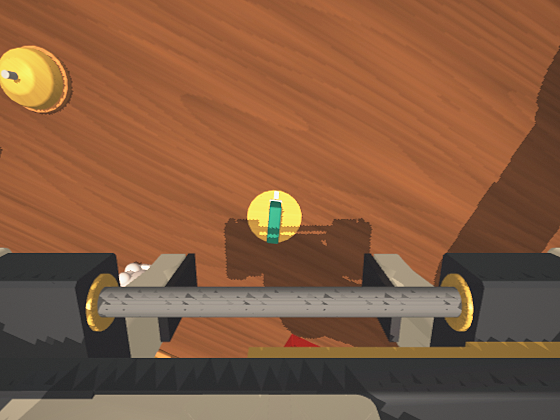

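The wrist picture shows the lid at (275,217), with its handle nearly along the image column and a white pointer at (277,195). Bell is at top left. Now I'll measure the handle's direction and centre.

```bash
cat >> h.py <<'E'
def lidfit(s,dz=0,roi=(225,170,325,265)):
    x0,y0,x1,y1=roi
    h=cv2.cvtColor(s["color"],cv2.COLOR_RGB2HSV);m=np.zeros(h.shape[:2],bool);m[y0:y1,x0:x1]=1
    teal=m&(h[...,0]>70)&(h[...,0]<100)&(h[...,1]>100)
    yel=m&(h[...,0]>20)&(h[...,0]<35)&(h[...,1]>120)&(h[...,2]>120)
    white=m&(h[...,1]<60)&(h[...,2]>190)
    for n,k,z in(("teal",teal,.054),("teal",teal,.036),("disc",yel|white|teal,.018),("white",white,.018)):
        if k.sum()<8: continue
        px=np.argwhere(k)[:,::-1].astype(float)
        P=np.array([at(s,q,z+dz)[:2] for q in px]);r=cv2.minAreaRect((P*1000).astype(np.float32))
        c,e,v=cv2.PCACompute2(P,mean=None)
        print(n,k.sum(),"z",z,"mean",np.round(c[0],4),"yaw",round(np.degrees(np.arctan2(v[0,1],v[0,0])),1),"rect",np.round(r[0],1),np.round(r[1],1),round(r[2],1))
E
python3 - <<'E'
from h import *
s=ctrl.snapshot("wrist");lidfit(s);go(.504,-.131,.1,-152)
E
```

```text
Traceback (most recent call last):
  File "h.py", line 31, in lidfit
    print(n,k.sum(),"z",z,"mean",np.round(c[0],4),"yaw",round(np.degrees(np.arctan2(v[0,1],v[0,0])),1),"rect",np.round(r[0],1),np.round(r[1],1),round(r[2],1))
                                                                                    ~^^^^^
IndexError: index 1 is out of bounds for axis 1 with size 1
```

PCACompute2 returns (mean, vectors, values); I'll fix the unpacking.

```bash
sed -i 's/c,e,v=cv2/c,v,e=cv2/' h.py
python3 - <<'E'
from h import *
s=ctrl.snapshot("wrist");lidfit(s);go(.504,-.131,.1,-152)
E
```

```text
teal 458 z 0.054 mean [ 0.5012 -0.1303] yaw 22.9 rect [ 501.4 -130.2] [49.6 12.6] 22.8
teal 458 z 0.036 mean [ 0.5062 -0.128 ] yaw 22.9 rect [ 506.4 -127.8] [52.2 13.2] 22.8
disc 1697 z 0.018 mean [ 0.5002 -0.1302] yaw 85.3 rect [ 502.  -128.2] [65.1 60.9] 61.3
white 55 z 0.018 mean [ 0.4808 -0.1387] yaw 20.9 rect [ 480.7 -139.8] [12.5 14.7] 27.8
clock 2.95 pos [ 0.4684 -0.1407  0.2506] yaw -152.22 units [-1.799e-01 -4.000e-02  7.531e-01 -6.000e-04]
```

```bash
python3 -c "
from h import *
go(.504,-.1295,.08,-157.1,p=[.4691,-.1392,.2506],y0=-152)"
```

```text
clock 2.95 pos [ 0.4691 -0.1392  0.2506] yaw -152 units [-0.1768 -0.0391  0.853   0.0142]
```

>>> carry_out:
  deltas:
    - [[-0.177, -0.039, 0.4, 0.014, 1], [-0.177, -0.039, 0.4, 0.014, 1], [-0.177, -0.039, 0.85, 0.014, 1], [-0.177, -0.039, 0.85, 0.014, 1], [-0.177, -0.039, 0.85, 0.014, 1]]

```text
clock: 3.45
tool_pos: [0.4996, -0.1311, 0.0758]
orientation: [179.8, -0.5, -157.3]
force: [-0.6, -1.3, -0.2]
opening: 0.0877
gripper_force: 0.0
```

```bash
python3 - <<'E'
from h import *
go(.504,-.1295,.025,-157.1)
s=ctrl.snapshot("wrist");lidfit(s,roi=(150,100,410,330));save(s,"w2.png")
E
```

```text
clock 3.45 pos [ 0.4996 -0.1311  0.0758] yaw -157.31 units [-0.0233 -0.0013  0.2539 -0.0006]
teal 1516 z 0.054 mean [ 0.4978 -0.1318] yaw 23.0 rect [ 498.2 -131.6] [43.5 13.1] 22.6
teal 1516 z 0.036 mean [ 0.5042 -0.1289] yaw 23.0 rect [ 504.7 -128.7] [47.9 14.4] 22.6
disc 4421 z 0.018 mean [ 0.4983 -0.1315] yaw 28.8 rect [ 501.9 -130. ] [62.  61.7] 68.1
white 163 z 0.018 mean [ 0.4813 -0.1387] yaw 20.5 rect [ 481.1 -138.8] [13.3 14.4] 22.7
```

View pics/w2.png

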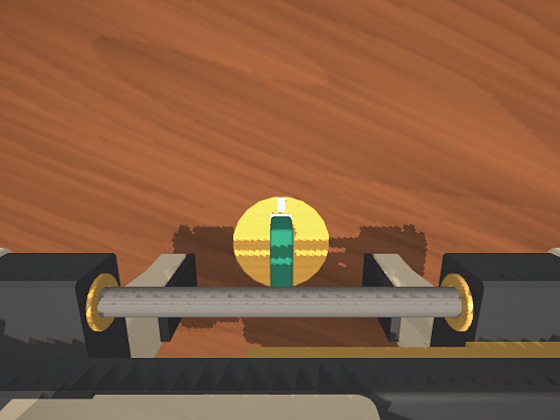

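The disc shows at (281,243), its near edge at row 197, centred between the fingers, with the handle along the image column.

```bash
python3 - <<'E'
from h import *
s=ctrl.snapshot("wrist");h=cv2.cvtColor(s["color"],cv2.COLOR_RGB2HSV)
k=(h[...,0]>15)&(h[...,0]<105)&(h[...,1]>100)&(h[...,2]>180);k[:150]=0;k[235:]=0
E=[]
for r in range(196,232):
    c=np.where(k[r,200:360])[0]+200
    if len(c)>20: E+=[at(s,(c[0]-.5,r),.018)[:2],at(s,(c[-1]+.5,r),.018)[:2]]
E=np.array(E);A=np.c_[2*E,np.ones(len(E))];q=np.linalg.lstsq(A,(E**2).sum(1),rcond=None)[0]
c=q[:2];print(c,np.sqrt(q[2]+c@c),len(E),ctrl.get_obs()["tool_pos"],ctrl.get_obs()["orientation"])
from scipy.optimize import least_squares as L
print(L(lambda c:np.hypot(*(E-c).T)-.034,c,loss="soft_l1",f_scale=.001).x)
go(.504,-.1295,.025,-157.1)
E
```

```text
[ 0.50494841 -0.12873063] 0.03373783304404696 72 [ 0.5038895  -0.13098397  0.08116058] [-1.79983878e+02 -7.55813051e-02 -1.57194368e+02]
[ 0.50532842 -0.12857097]
clock 3.55 pos [ 0.5039 -0.131   0.0812] yaw -157.19 units [-0.0034  0.0066  0.2808 -0.0003]
```

>>> carry_out:
  deltas:
    - [[-0.006, 0.005, 0.1, 0, 1], [-0.006, 0.005, 0.2, 0, 1], [-0.006, 0.005, 0.28, 0, 1], [-0.006, 0.005, 0.28, 0, 1], [-0.006, 0.005, 0.28, 0, 0]]

```text
clock: 4.05
tool_pos: [0.5062, -0.129, 0.0268]
orientation: [-179.9, 0.2, -157.2]
force: [0.8, 0.8, -0.2]
opening: 0.084
gripper_force: 0.0
```

>>> carry_out:
  deltas:
    - [[0, 0, 0, 0, -1], [0, 0, 0, 0, -1], [0, 0, 0, 0, -1], [0, 0, 0, 0, -1], [0, 0, 0, 0, -1]]

```text
clock: 4.55
tool_pos: [0.5046, -0.1288, 0.0247]
orientation: [-180.0, 0.0, -157.2]
force: [-0.5, -0.1, 0.6]
opening: 0.0452
gripper_force: 0.0
```

>>> carry_out:
  deltas:
    - [[0, 0, 0, 0, -1], [0, 0, 0, 0, -1], [0, 0, 0, 0, -1], [0, 0, 0, 0, -1], [0, 0, 0, 0, -1]]

```text
clock: 5.05
tool_pos: [0.5045, -0.1288, 0.0245]
orientation: [180.0, -0.0, -157.2]
force: [-0.1, 0.7, -0.4]
opening: 0.0137
gripper_force: 30.0
```

Gripped at 30 N. I'll lift, then go beside the box.

>>> carry_out:
  deltas:
    - [[0, 0, -0.06, 0, -1], [0, 0, -0.25, 0, -1], [0, 0, -0.5, 0, -1], [0, 0, -0.75, 0, -1], [0, 0, -1, 0, -1]]

```text
clock: 5.55
tool_pos: [0.5037, -0.1289, 0.2273]
orientation: [180.0, 0.0, -157.2]
force: [2.0, -0.1, -2.4]
opening: 0.0136
gripper_force: 30.0
```

>>> carry_out:
  deltas:
    - [[-0.13, 0.17, -0.1, 0, -1], [-0.26, 0.35, -0.1, 0, -1], [-0.4, 0.53, -0.1, 0, -1], [-0.53, 0.7, -0.1, 0, -1], [-0.53, 0.7, -0.1, 0, -1]]

```text
clock: 6.05
tool_pos: [0.5486, 0.0452, 0.2449]
orientation: [180.0, 0.0, -157.0]
force: [-1.0, -0.1, -2.9]
opening: 0.0137
gripper_force: 30.0
```

>>> carry_out:
  deltas:
    - [[-0.13, 0.17, 0, 0, -1], [-0.26, 0.35, 0, 0, -1], [-0.4, 0.53, 0, 0, -1], [-0.53, 0.7, 0, 0, -1], [-0.53, 0.7, 0, 0, -1]]

```text
clock: 6.55
tool_pos: [0.5918, 0.2154, 0.2439]
orientation: [180.0, -0.0, -157.0]
force: [-0.9, -0.6, -3.0]
opening: 0.0141
gripper_force: 30.0
```

```bash
python3 - <<'E'
from h import *
s=ctrl.snapshot("wrist");save(s,"w3.png")
import pickle;pickle.dump(s,open("w3.pkl","wb"))
go(.543,.193,.25,-157)
print(-np.array(s["R"]).T@s["t"])
for n,z in dict(socket=.07,half_mark=.066,lock_mark=.066).items():
    for r in ctrl.spot_point(s,n)[:3]: print(n,round(r["p"],2),np.round(r["centre"],1),np.round(at(s,r["centre"],z),4))
E
```

```text
clock 6.6 pos [0.591  0.2133 0.244 ] yaw -157.03 units [ 2.607e-01  2.000e-04 -3.010e-02 -1.000e-04]
[0.52412108 0.18530298 0.40205515]
socket 0.92 [278.  143.9] [0.5416 0.1916 0.07  ]
half_mark 0.88 [239.1 178.1] [0.5894 0.1681 0.066 ]
lock_mark 0.94 [228.5 137.9] [0.5558 0.1438 0.066 ]
lock_mark 0.68 [279.4 145.4] [0.5426 0.1935 0.066 ]
```

View pics/w3.png

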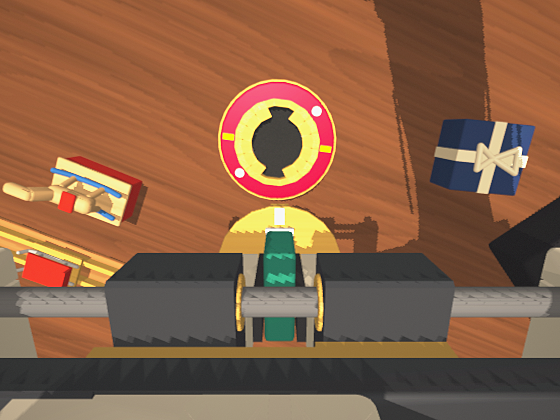

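The wrist picture shows the mouth at (277,142). White dots are at (239,173) and (317,111), yellow bars at (228,136) and (326,149), notches at (282,110) and (272,175). The held lid is at (280,240) with its pointer at (280,215). I'll refine these by colour.

```bash
python3 - <<'E'
from h import *
import pickle;s=pickle.load(open("w3.pkl","rb"));h=cv2.cvtColor(s["color"],cv2.COLOR_RGB2HSV)
def cen(m,p,r=9):
    k=np.zeros(m.shape,bool);k[p[1]-r:p[1]+r+1,p[0]-r:p[0]+r+1]=1;q=np.argwhere(m&k);return q.mean(0)[::-1],len(q)
W=(h[...,1]<90)&(h[...,2]>180);Y=(h[...,0]>18)&(h[...,0]<35)&(h[...,1]>120)&(h[...,2]>120)
P={}
for n,m,p in(("d1",W,(239,173)),("d2",W,(317,111)),("b1",Y,(228,136)),("b2",Y,(326,149))):
    c,k=cen(m,p,7);P[n]=at(s,c,.066)[:2];print(n,c,k,P[n])
for a,b in(("d1","d2"),("b1","b2")):
    v=P[a]-P[b];print(a,"centre",(P[a]+P[b])/2,"half",np.hypot(*v)/2*1000,"ang",np.degrees(np.arctan2(v[1],v[0])))
# red outline of glass drum & yellow mouth hole
dark=(h[...,2]<80);dark[:95]=0;dark[190:]=0;dark[:,:240]=0;dark[:,315:]=0
q=np.argwhere(dark)[:,::-1];print("hole",len(q),at(s,q.mean(0),.07)[:2],at(s,q.mean(0),.083)[:2])
D=np.array([at(s,a,.083)[:2] for a in q]);m,v,e=cv2.PCACompute2(D,mean=None);print("notch ang",np.degrees(np.arctan2(v[0,1],v[0,0])),np.sqrt(e.T))
# disc arc in hand
k=((h[...,0]>18)&(h[...,0]<35)&(h[...,1]>90)&(h[...,2]>120))|W
E=[]
for r in range(207,246):
    c=np.where(k[r,210:350])[0]+210
    if len(c)>10: E+=[at(s,(c[0]-.5,r),.2375)[:2],at(s,(c[-1]+.5,r),.2375)[:2]]
E=np.array(E)
from scipy.optimize import least_squares as L
f=L(lambda c:np.hypot(*(E-c).T)-.034,[.59,.213],loss="soft_l1",f_scale=.001);print("lid",f.x,np.abs(f.fun).mean())
cw=cen(W,(280,213),8);print("pointer",cw,at(s,cw[0],.2375)[:2])
o=ctrl.get_obs();print(o["tool_pos"],o["orientation"])
E
```

```text
d1 [239.18055556 172.36111111] 72 [0.58381341 0.16606895]
d2 [316.1954023  110.65517241] 87 [0.49792676 0.21364686]
b1 [228.62650602 136.56626506] 83 [0.55453938 0.14345905]
b2 [325.92857143 149.07142857] 84 [0.52758733 0.23818248]
d1 centre [0.54087008 0.1898579 ] half 49.09219551626539 ang -28.984774262679327
b1 centre [0.54106335 0.19082076] half 49.24159905579513 ang -74.11714075883548
hole 2331 [0.53998675 0.18947079] [0.53936561 0.18930762]
notch ang 15.528964570031771 [[0.01543836 0.01104978]]
lid [0.5931701  0.21459555] 0.0009741437356407157
pointer (array([279. , 214.5]), 154) [0.56576672 0.20297063]
[0.59082491 0.21064137 0.2447197 ] [-1.79992359e+02 -3.85765801e-02 -1.57186648e+02]
```

>>> carry_out:
  deltas:
    - [[0.15, -0.004, 0.1, 0.02, -1], [0.28, -0.008, 0.2, 0.02, -1], [0.28, -0.008, 0.4, 0.02, -1], [0.28, -0.008, 0.57, 0.02, -1], [0.28, -0.008, 0.57, 0.02, -1]]

```text
clock: 7.25
tool_pos: [0.5372, 0.1853, 0.127]
orientation: [-179.9, -0.4, -164.5]
force: [0.8, -0.6, -2.4]
opening: 0.0135
gripper_force: 30.0
```

>>> carry_out:
  deltas:
    - [[0, 0, 0, 0, -1], [0, 0, 0, 0, -1], [0, 0, 0, 0, -1]]

```text
clock: 7.55
tool_pos: [0.5414, 0.1887, 0.1326]
orientation: [179.9, 0.2, -164.4]
force: [0.5, 0.3, -1.5]
opening: 0.0137
gripper_force: 30.0
```

```bash
python3 - <<'E'
from h import *
import pickle
s=ctrl.snapshot("wrist");pickle.dump(s,open("w4.pkl","wb"));save(s,"w4.png",(180,130,400,280),3.6)
o=ctrl.get_obs();print(o["tool_pos"],o["orientation"],o["force"],o["clock"])
E
```

```text
[0.54121207 0.188744   0.13230556] [ 1.79947581e+02  1.53312489e-01 -1.64373864e+02] [ 0.35726495 -0.18442279 -2.05953329] 7.6
```

View pics/w4.png

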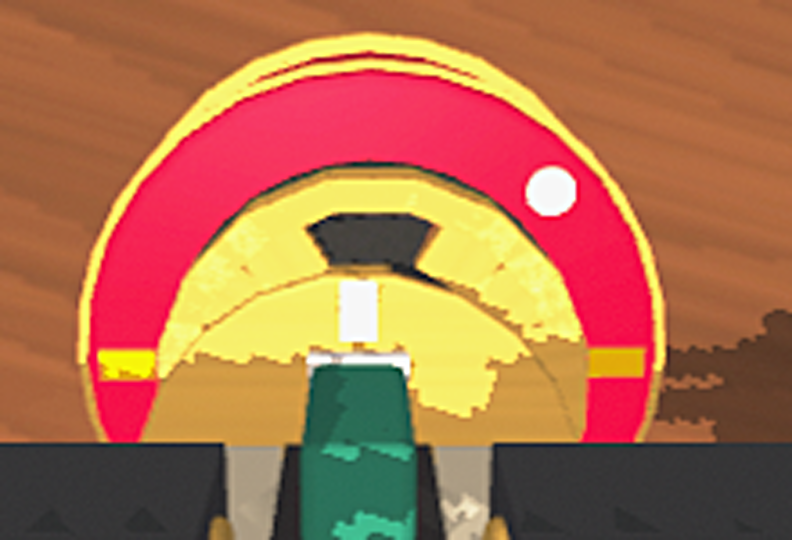

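The crop shows the disc over the mouth. Its pointer is at crop (358,311), the notch at (370,238), bars at (127,365) and (616,362), the dot at (551,191). Measuring the offset:

```bash
python3 - <<'E'
from h import *
import pickle;s=pickle.load(open("w4.pkl","rb"))
C=lambda x,y:(180+x/3.6-.5+.14,130+y/3.6-.36)
b1,b2,d2=[at(s,C(*p),.066)[:2] for p in((127,365),(616,362),(551,191))]
v=b1-b2;print("box c",(b1+b2)/2,np.hypot(*v)/2,"notch yaw",np.degrees(np.arctan2(v[1],v[0]))+90)
c=(b1+b2)/2;w=d2-c;print("dot",np.hypot(*w),np.degrees(np.arctan2(w[1],w[0])))
n=[at(s,C(*p),.083)[:2] for p in((311,230),(434,230))];print("notch edges mid",np.mean(n,0), np.hypot(*(n[0]-n[1])))
w=np.mean(n,0)-c;print("notch dir",np.degrees(np.arctan2(w[1],w[0])))
zt=.1323-.0245+.018
E=np.array([at(s,C(*p),zt)[:2] for p in((240,304),(275,287),(310,275),(345,269),(380,269),(420,277),(460,291),(500,314),(535,343),(568,388),(205,330),(172,380))])
from scipy.optimize import least_squares as L
f=L(lambda c:np.hypot(*(E-c).T)-.034,[.54,.19],loss="soft_l1",f_scale=.0007);print("lid",f.x,np.round(f.fun*1e3,1))
p=[at(s,C(*q),zt)[:2] for q in((358,281),(358,341))];w=p[0]-f.x;print("pointer",p,np.degrees(np.arctan2(w[1],w[0])),"line",np.degrees(np.arctan2(*(p[0]-p[1])[::-1])))
h=[at(s,C(*q),zt+.036)[:2] for q in((309,363),(408,363))];print("handle near end mid",np.mean(h,0),np.hypot(*(h[0]-h[1])), "perp",np.degrees(np.arctan2(*(h[0]-h[1])[::-1])))
o=ctrl.get_obs();print(o["tool_pos"],o["orientation"])
E
```

```text
box c [0.5412694  0.19032358] 0.04914600008023843 notch yaw 16.015228558175338
dot 0.04915521756882171 151.07698084027123
notch edges mid [0.51150784 0.18186943] 0.02211894679297833
notch dir -164.14213796778694
lid [0.54162529 0.18858899] [ 0.1  0.   0.2  0.2  0.2 -0.1 -0.2 -0.3 -0.1  0.1  0.2 -0.7]
pointer [array([0.51075829, 0.17891863]), array([0.51950041, 0.18136916])] -162.60468514897724 line -164.34110786807153
handle near end mid [0.51124185 0.17908706] 0.011404770895620456 perp -74.35491048854385
[0.54121207 0.188744   0.13230556] [ 1.79947581e+02  1.53312489e-01 -1.64373864e+02]
```

>>> carry_out:
  deltas:
    - [[-0.001, 0.0085, 0.0, -0.001, -1], [-0.001, 0.0085, 0.04, -0.001, -1], [-0.001, 0.0085, 0.07, -0.001, -1], [-0.001, 0.0085, 0.095, -0.001, -1], [-0.001, 0.0085, 0.11, -0.001, -1]]

```text
clock: 8.1
tool_pos: [0.5396, 0.1897, 0.1075]
orientation: [-180.0, -0.1, -164.0]
force: [0.6, 0.2, -2.5]
opening: 0.0138
gripper_force: 30.0
```

>>> carry_out:
  deltas:
    - [[0, 0, 0.015, 0, -1], [0, 0, 0.03, 0, -1], [0, 0, 0.04, 0, -1], [0, 0, 0.04, 0, -1]]

```text
clock: 8.5
tool_pos: [0.5399, 0.1899, 0.1003]
orientation: [-180.0, -0.0, -164.0]
force: [0.1, 0.2, -2.1]
opening: 0.0137
gripper_force: 30.0
```

No contact force and the lugs are below the rim, so I'll creep down.

>>> carry_out:
  deltas:
    - [[-0.005, 0, 0.008, 0, -1], [-0.005, 0, 0.015, 0, -1], [-0.005, 0, 0.02, 0, -1], [-0.005, 0, 0.025, 0, -1], [-0.005, 0, 0.025, 0, -1]]

```text
clock: 9.0
tool_pos: [0.5409, 0.1902, 0.0954]
orientation: [-180.0, -0.0, -164.0]
force: [0.4, 0.5, -2.8]
opening: 0.0138
gripper_force: 30.0
```

>>> carry_out:
  deltas:
    - [[0, 0, 0.003, 0, -1], [0, 0, 0.003, 0, -1], [0, 0, 0.003, 0, -1]]

```text
clock: 9.3
tool_pos: [0.541, 0.1903, 0.095]
orientation: [180.0, 0.0, -164.0]
force: [-0.2, -0.1, -2.0]
opening: 0.0137
gripper_force: 30.0
```

>>> carry_out:
  deltas:
    - [[0, 0, 0.002, 0, -1], [0, 0, 0.004, 0, -1], [0, 0, 0.004, 0, -1], [0, 0, 0.004, 0, -1]]

```text
clock: 9.7
tool_pos: [0.5411, 0.1903, 0.0945]
orientation: [180.0, 0.0, -164.0]
force: [-1.6, -0.7, 2.6]
opening: 0.0134
gripper_force: 30.0
```

Touched home lightly, about 5 N. Twisting clockwise.

>>> carry_out:
  deltas:
    - [[0, 0, 0, 0.01, -1], [0, 0, 0, 0.022, -1], [0, 0, 0, 0.035, -1], [0, 0, 0, 0.048, -1], [0, 0, 0, 0.06, -1]]

```text
clock: 10.2
tool_pos: [0.5415, 0.1908, 0.0945]
orientation: [179.9, 0.1, 174.2]
force: [-0.5, 2.0, 0.5]
opening: 0.0139
gripper_force: 30.0
```

>>> carry_out:
  deltas:
    - [[0, 0, 0, 0.013, -1], [0, 0, 0, 0.026, -1], [0, 0, 0, 0.039, -1], [0, 0, 0, 0.05, -1], [0, 0, 0, 0.06, -1]]

```text
clock: 10.7
tool_pos: [0.5416, 0.191, 0.0945]
orientation: [179.9, 0.0, 152.7]
force: [-0.3, 1.7, 0.6]
opening: 0.0138
gripper_force: 30.0
```

>>> carry_out:
  deltas:
    - [[0, 0, 0, 0.005, -1], [0, 0, 0, 0.005, -1], [0, 0, 0, 0.005, -1], [0, 0, 0, 0.005, -1], [0, 0, 0, 0.005, -1]]

```text
clock: 11.2
tool_pos: [0.5415, 0.1909, 0.0945]
orientation: [179.9, 0.0, 151.0]
force: [0.3, 5.1, 1.3]
opening: 0.0136
gripper_force: 30.0
```

```bash
python3 - <<'E'
from h import *
import pickle
s=ctrl.snapshot("wrist");pickle.dump(s,open("w5.pkl","wb"));save(s,"w5.png",(180,130,400,280),3.6)
o=ctrl.get_obs();print(o["tool_pos"],o["orientation"],o["force"],o["moment"],o["joint_pos"],o["clock"])
E
```

```text
[0.54152724 0.19092882 0.09451346] [1.79911285e+02 3.11511873e-02 1.51025507e+02] [0.28311462 4.76599816 1.50104576] [ 1.94660068 -0.04238816  0.07170853] [ 3.89317800e+01  1.79927497e+01 -2.20740323e+01 -5.89368522e-03
 -4.98393004e+01 -1.57902451e+02] 11.25
```

View pics/w5.png

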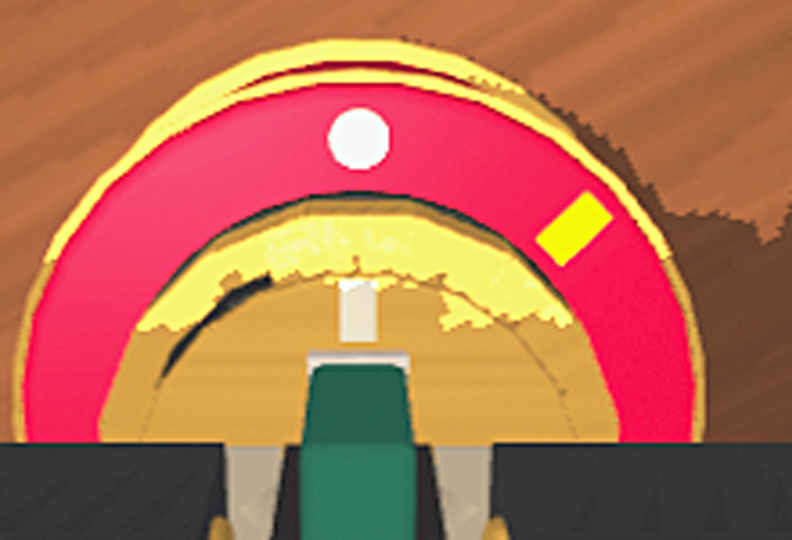

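The pointer at (358,311) lines up with the white dot at (359,139), and the handle lies in the same line. The grip is 30 N, forces are small, and nothing has slipped. Handing in.

>>> carry_out:
  deltas:
    - [[0, 0, 0, 0, -1], [0, 0, 0, 0, -1], [0, 0, 0, 0, -1]]

```text
clock: 11.55
tool_pos: [0.5415, 0.1909, 0.0945]
orientation: [179.9, 0.0, 151.0]
force: [-0.1, 5.8, 2.8]
opening: 0.0138
gripper_force: 30.0
```

```bash
python3 -c "
from plant import ctrl
o=ctrl.get_obs();print(o['orientation'],o['force'],o['qvel'])
print(ctrl.close_job())"
```

```text
[1.79909557e+02 3.22147001e-02 1.51018457e+02] [-0.14786693  5.77580429  2.77170828] [ 0.02214157 -0.0259138   0.0692056   0.01998732  0.00634611  0.06125586]
the job is handed in; nothing more can be done
None
```

The lid is home in the music box, turned 45° clockwise with its pointers at the white dots and held still at 30 N grip; the job was handed in at about 11.6 s, and no verdict was returned.

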